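# Find the weak return spring on the spring tester

## Robot

A 6-joint arm with a two-finger parallel gripper is mounted at the origin on a cart in front of the work surface, level with it; the furniture and walls round the work are solid. World frame = base frame: x ahead of the robot, y to its left, z up, the work surface at z = 0. Lengths are in m, angles in rad, forces in N, time in s.
With the tool pointing down it reaches from about 0.25 to 0.775 m from the base axis. Payload 4 kg.
Tool frame: the origin (TCP) lies between the finger pads; the fingertips stand 11 mm ahead of it and the grasp point (between the pads) lies 8 mm behind it (robot.nose_length is the distance from the TCP to the fingertips, in m); z points along the fingers, y is the line along which they close (so a half turn about z gives the same grasp; the last joint's range is limited). The gripper opens to 94 mm and grips with 3 to 60 N. Pads are 16 mm wide; open, the fingers measure 119 mm over their backs; the gripper's body (75 mm by 177 mm) begins 78 mm behind the grasp point.
Start: joints at [0.998, 0.087, 1.371, -0, 1.684, -0.103], TCP at [0.249, 0.49, 0.217] pointing down, gripper open.
Joint ranges: [-3.1, 3.1], [-0.76, 2.03], [0.27, 2.55], [-1.08, 4.22], [0.17, 2.65], [-2.57, 2.57]. Speed limits (rad/s): [2.79, 2.79, 3.14, 3.14, 3.14, 3.14].

## Interface

Orientations are given as a unit quaternion [w, x, y, z].
In Python, from rig import robot gives the robot as it stands. The module is installed in compiled form; this text tells all that it offers.
- The arm moves only by the tool apply_moves, never from a script. Its argument "targets" is a list of rows, each a list of 7 numbers: the finger opening in mm, from 0 to 94, then the shift along the world's x, y, z in mm, then the turn, a rotation vector about the world's x, y, z in degrees. A call has 1 to 20 rows; each row shifts and turns the commanded pose from where the row before left it; what a row does not reach is not made up. A row lasts 1/10 s, in which the tool goes at most 50 mm and 8.59 degrees, less where a joint would pass 70% of its speed; a pose out of reach is approached as far as the arm can. A call with a gripper value outside its range is refused whole. The fingers move at their own pace and stop on an object; the grip force is fixed at half the most. Time passes only in rows, so rows that do not move let the fingers close. It gives the time, the measured TCP pose, the force, the opening and the grip force at its end, in the units of the state.
- robot.get_state(): the state, without advancing time (a new reading comes with each control period).
- robot.grab_frame(name): name is "scene" or "side" or "wrist"; returns a dict with "image" (400x640x3 uint8, red, green, blue), "fx", "fy", "cx", "cy" (pixels), "origin" and "orientation" of the camera in the world. Camera axes: x right, y down, z forward; pixel columns grow to the right and rows downward; lengths in m; the calibration is good to about 2 mm. A picture is of the moment at which its call begins. There is no depth.
- robot.sign_off(): hands the job in; it is judged then, once.
The state is a dict: "time": time; "joint_pos": joint angles; "joint_vel": joint speeds; "effort": joint torques, N m; "position": TCP position; "tool_rot": TCP orientation; "contact_force": force on the tool from outside, world axes, zero at the start; "torque": the same for the moment, N m; "finger_gap": opening from 0.0 (shut) to 1.0 (fully open); "finger_force": force on a finger pad.
Only numpy, scipy, OpenCV 4.12 (cv2) and the standard library are available. Lean on these libraries where they do the work, as an engineer would, in place of code of your own. Each camera call takes 0.05 s, during which the arm holds its last target. There are 200 camera calls.

## Task

One of the two return springs standing on the spring tester has gone weak. Press straight down on the left spring's cap, then on the right one's, each time holding a test load of 10 N (never above 15 N) for about a second: the sound spring stays above the tester's pointer bar under that load, the weak one sinks below it. Then lift the weak spring off and lower it, without dropping it, into the wooden tray so that it stands upright there clear of the edges; leave the sound spring standing on its seat and the things around undisturbed.

Things in the scene. Friction and masses are not known exactly. Their poses are not given: they have to be found in the camera images.
- tester: spring tester, fixed: dark steel plate 90 (x) by 210 (y), top at 12 mm, with two round seats 42 diameter, 10 high, at y = +70 (left, seen from the robot) and y = -70 (right), their tops 22 above the table, each with a centre spigot 10 diameter, 8 tall; a gauge post between them. Origin: centre of its underside; x away from the robot
- mark (a point): the reference mark: upper edge, at the middle, of the tester's level pointer bar, which is 80 long (along the tester's y), 6 wide, carried by the gauge post at 70.5 above the table. An unloaded spring's cap top stands 82 above the table, 11.5 above the mark
- spring_a: one of two springs that look identical, bare steel, loose, about 0.18 kg, upright on the left or right seat, 60 tall: foot cup 36 diameter, 20 tall (14 mm hole, 10 deep, in its underside, loose over the seat's spigot); 28 of open coil; flat cap 34 diameter, 12 thick, sliding straight down. Lift it by cup or cap. Which spring is weak is unknown. Origin: centre of its underside; z up
- spring_b: one of two springs that look identical, bare steel, loose, about 0.18 kg, upright on the left or right seat, 60 tall: foot cup 36 diameter, 20 tall (14 mm hole, 10 deep, in its underside, loose over the seat's spigot); 28 of open coil; flat cap 34 diameter, 12 thick, sliding straight down. Lift it by cup or cap. Which spring is weak is unknown. Origin: centre of its underside; z up
- spring_a_top (a point): centre of the top face of spring_a's cap; sinks with the cap
- spring_b_top (a point): centre of the top face of spring_b's cap; sinks with the cap
- spring_a_cap (a joint): spring_a: how far its cap is pressed down, m: 0 free, 0.0245 at its stop. Linear after a preload of about 0.5 N; stiffness not known, within 0.5 to 1.6 N per mm
- spring_b_cap (a joint): spring_b: how far its cap is pressed down, m: 0 free, 0.0245 at its stop. Linear after a preload of about 0.5 N; stiffness not known, within 0.5 to 1.6 N per mm
- spring_a_ring (a joint): spring_a: its tell-tale, a black rubber ring 17 diameter, 3 thick, on the guide stem inside the coil close under the cap: the cap pushes it down and it stays where the cap took it. Value: how far it has been pushed down, m; 0 at the start, 0.0115 when the cap top has been down at the mark's height
- spring_b_ring (a joint): spring_b: its tell-tale, a black rubber ring 17 diameter, 3 thick, on the guide stem inside the coil close under the cap: the cap pushes it down and it stays where the cap took it. Value: how far it has been pushed down, m; 0 at the start, 0.0115 when the cap top has been down at the mark's height
- tray: square light wooden tray, fixed, 130 by 130 outside, rim 14 high and 5 thick, floor 5 above the table. Origin: centre of its underside
- tray_floor (a point): centre of the tray's inner floor, 5 above the table
- thread_spool: bystander: black thread spool standing upright, 30 diameter, 42 tall; origin: centre of its underside
- block_sprig: bystander: wooden printing block 68 by 48, 64 tall with its knob; origin: centre of its underside
- jar_white: bystander: white screw-top jar, 60 diameter, 74 tall; origin: centre of its underside
There are look-alikes about, which are no part of the job. Leave any yellow look-alike of the spring_b alone.

How it is judged:
By the outcome, as a careful person would: the job done as asked, in the order asked, and still so for the second after the job is handed in, with the robot touching nothing.
It also fails if it takes over 64 s, if anything falls off the work surface, if the arm or the gripper's body presses on something with over 40 N, if the wrist force passes 120 N, or if a joint passes its speed limit or range.

## Working session

There is one attempt and no reset: what is moved stays moved. The work goes in short steps, Python scripts to look and compute and a tool call to move; the robot and the scene stay as the last step left them, time stands still between calls to the robot, and variables do not carry over. Pictures are saved under pics/ and viewed, at most 10 in all, crops included, and the job is handed in when it is done.

Besides the shell and the picture viewer there is one more tool, called after ">>>" in YAML: its name, and indented under it one key for each argument. apply_moves: Moves the arm, as the interface text tells. Its arguments: {"type":"object","properties":{"targets":{"type":"array"}},"required":["targets"]}

```bash
mkdir -p pics; python3 - <<'E'
from rig import robot
import cv2,json,numpy as np
for n in ("scene","side"):
    f=robot.grab_frame(n); cv2.imwrite(f"pics/{n}0.png",f["image"][:,:,::-1])
    c={k:(np.array(v).tolist()) for k,v in f.items() if k!="image"}
    json.dump(c,open(f"{n}.json","w")); print(n,c)
s=robot.get_state(); print({k:np.round(v,3).tolist() for k,v in s.items()})
E
```

```text
scene {'fx': 397.54439955327575, 'fy': 397.54439955327575, 'cx': 323.3978951397518, 'cy': 201.99221285488846, 'origin': [-0.039676260072130945, -0.16508584968020898, 0.5258540909302035], 'orientation': [-0.4180355899740486, 0.7677982642784476, -0.42717042815728795, 0.23077585704308798]}
side {'fx': 475.18103720964035, 'fy': 475.18103720964035, 'cx': 324.7160312764813, 'cy': 203.27532547341116, 'origin': [0.45593523399291946, -0.8275620830023225, 0.5501172624139177], 'orientation': [-0.5477657733732051, 0.8357053068089197, -0.02556064249066892, 0.02993244473356928]}
{'time': 0.1, 'joint_pos': [0.998, 0.088, 1.372, -0.0, 1.684, -0.103], 'joint_vel': [-0.001, -0.001, -0.003, 0.0, 0.0, -0.0], 'effort': [0.003, -34.125, -30.33, 0.072, 0.03, -0.0], 'position': [0.249, 0.49, 0.215], 'tool_rot': [-0.0, 0.233, 0.973, -0.001], 'contact_force': [0.428, 0.177, -0.524], 'torque': [0.01, 0.062, -0.009], 'finger_force': 0.0, 'finger_gap': 0.999}
```

View pics/scene0.png

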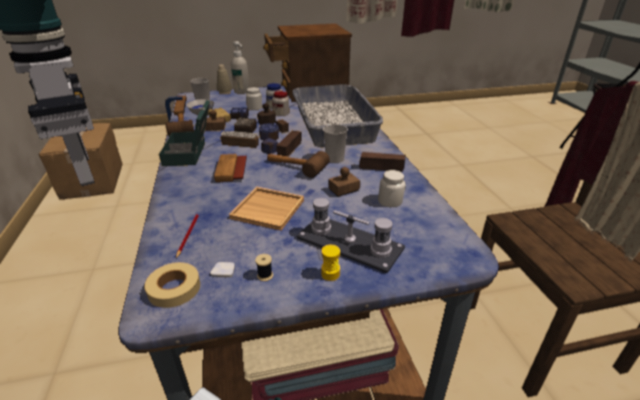

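View pics/side0.png

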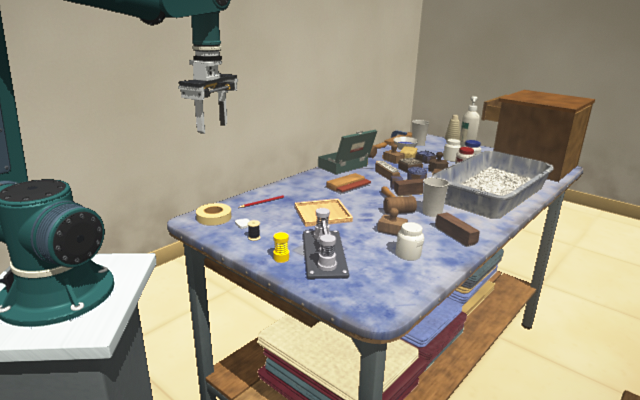

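The scene view shows the tester around (350,243), with spring caps near (321,203) and (382,225). The tray is near (267,207) and the yellow look-alike at (330,262). The side view has the tester at (325,255). I'll enlarge both.

```bash
python3 - <<'E'
import cv2
a=cv2.imread("pics/scene0.png")[175:290,220:420]; cv2.imwrite("pics/sc1.png",cv2.resize(a,None,fx=4,fy=4,interpolation=cv2.INTER_CUBIC))
a=cv2.imread("pics/side0.png")[190:290,260:370]; cv2.imwrite("pics/sd1.png",cv2.resize(a,None,fx=6,fy=6,interpolation=cv2.INTER_CUBIC))
E
```

```text
(no output)
```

View pics/sc1.png

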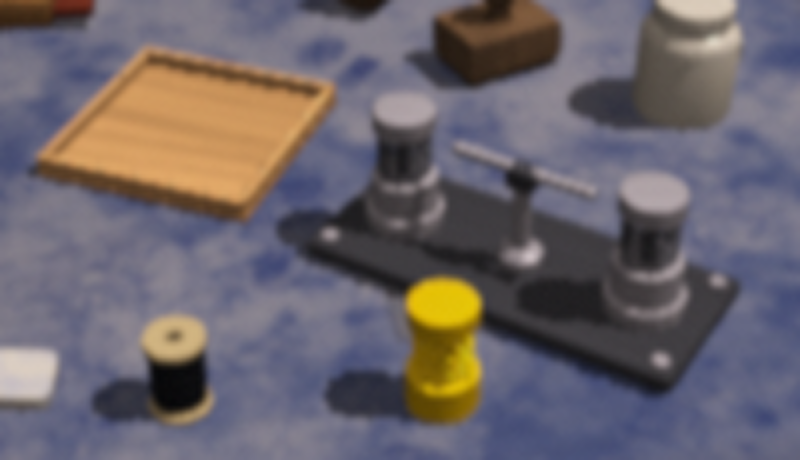

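View pics/sd1.png

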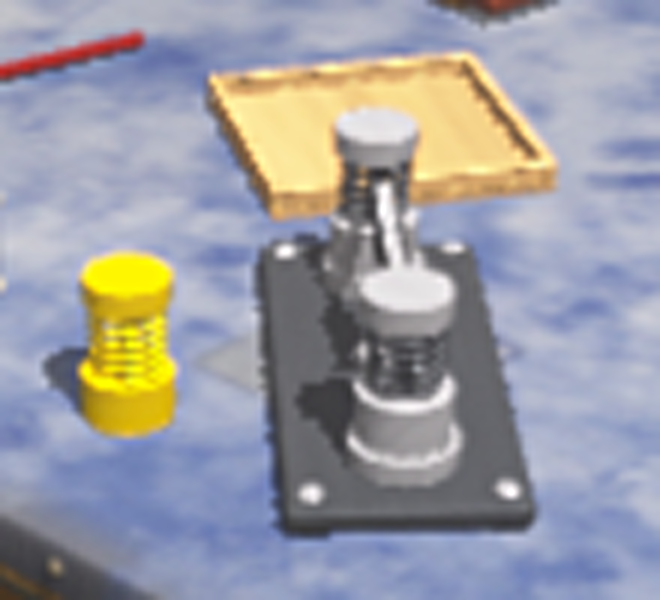

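The crops show the following (crop pixels):

| Feature | Scene crop | Side crop |
|---|---|---|
| Left cap top | (405,110) | (376,125) |
| Right cap top | (654,192) | (407,290) |
| Tray rim corners | (40,160), (150,50), (335,88), (246,208) | (210,75), (470,57), (555,168), (272,200) |

The pointer bar lies between the springs.

```bash
cat > h.py <<'E'
import json,numpy as np
from scipy.spatial.transform import Rotation as R
def ray(c,u,v):
    q=c["orientation"]; r=R.from_quat(q[1:]+q[:1])
    return np.array(c["origin"]), r.apply([(u-c["cx"])/c["fx"],(v-c["cy"])/c["fy"],1])
def plane(c,u,v,z):
    o,d=ray(c,u,v); return o+d*(z-o[2])/d[2]
def tri(rs):
    A=0;b=0
    for o,d in rs:
        d=d/np.linalg.norm(d);P=np.eye(3)-np.outer(d,d);A=A+P;b=b+P@o
    return np.linalg.solve(A,b)
E
python3 - <<'E'
from h import *
sc=json.load(open("scene.json"));sd=json.load(open("side.json"))
S=lambda u,v:((u+.5)/4-.5+220,(v+.5)/4-.5+175)
D=lambda u,v:((u+.5)/6-.5+260,(v+.5)/6-.5+190)
for n,a,b,z in (("L",(405,110),(376,125),.082),("R",(654,192),(407,290),.082),("yellow",(444,303),(127,275),.06),("spool",(176,337),None,.042)):
    print(n,plane(sc,*S(*a),z).round(4), *( [plane(sd,*D(*b),z).round(4),tri([ray(sc,*S(*a)),ray(sd,*D(*b))]).round(4)] if b else []))
t1=np.array([plane(sc,*S(*p),.014) for p in ((40,160),(150,50),(335,88),(246,208))]);t2=np.array([plane(sd,*D(*p),.014) for p in ((210,75),(470,57),(555,168),(272,200))])
print(t1.round(3),t1.mean(0));print(t2.round(3),t2.mean(0))
# plate corners z=.012 via screws in side
for p in ((285,252),(453,247),(508,489),(312,494)): print(plane(sd,*D(*p),.012).round(4))
for p in ((330,235),(660,361),(718,281)): print(plane(sc,*S(*p),.012).round(4))
E
```

```text
L [0.5377 0.202  0.082 ] [0.5385 0.2046 0.082 ] [0.5381 0.2022 0.0824]
R [0.5393 0.0632 0.082 ] [0.5395 0.0632 0.082 ] [0.5395 0.0633 0.0819]
yellow [0.4396 0.1194 0.06  ] [0.4402 0.1205 0.06  ] [0.44   0.1197 0.0601]
spool [0.3729 0.2225 0.042 ]
[[0.474 0.406 0.014]
 [0.601 0.432 0.014]
 [0.625 0.307 0.014]
 [0.499 0.279 0.014]] [0.54956388 0.35606183 0.014     ]
[[0.476 0.414 0.014]
 [0.602 0.433 0.014]
 [0.627 0.306 0.014]
 [0.5   0.278 0.014]] [0.55110568 0.35761155 0.014     ]
[0.5039 0.232  0.012 ]
[0.5744 0.2343 0.012 ]
[0.5758 0.0427 0.012 ]
[0.5056 0.0421 0.012 ]
[0.505  0.2288 0.012 ]
[0.5065 0.0389 0.012 ]
[0.5771 0.039  0.012 ]
```

>>> apply_moves:
  targets:
    - [0,28.9,-28.7,-6,0,0,-6.3]
    - [0,28.9,-28.7,-6,0,0,-6.3]
    - [0,28.9,-28.7,-6,0,0,-6.3]
    - [0,28.9,-28.7,-6,0,0,-6.3]
    - [0,28.9,-28.7,-6,0,0,-6.3]
    - [0,28.9,-28.7,-6,0,0,-6.3]
    - [0,28.9,-28.7,-6,0,0,-6.3]
    - [0,28.9,-28.7,-6,0,0,-6.3]
    - [0,28.9,-28.7,-8,0,0,-6.3]
    - [0,28.9,-28.7,-8,0,0,-6.3]
    - [0,0,0,0,0,0,0]
    - [0,0,0,0,0,0,0]
    - [0,0,0,0,0,0,0]

```text
time: 1.4
position: [0.5373, 0.2042, 0.1525]
tool_rot: [-0.0, 0.706, 0.708, -0.0]
contact_force: [-0.3, 0.5, 0.3]
finger_gap: 0.005
finger_force: 0.0
```

>>> apply_moves:
  targets:
    - [0,1,-1.7,-14,0,0,0]
    - [0,0,0,-14,0,0,0]
    - [0,0,0,-14,0,0,0]
    - [0,0,0,-13,0,0,0]
    - [0,0,0,0,0,0,0]
    - [0,0,0,0,0,0,0]

```text
time: 2.0
position: [0.5386, 0.2017, 0.0968]
tool_rot: [-0.0, 0.707, 0.708, -0.001]
contact_force: [0.6, 0.4, -0.3]
finger_gap: -0.001
finger_force: 0.0
```

```bash
python3 - <<'E'
from rig import robot
import cv2,numpy as np
fs=[robot.grab_frame(n)["image"][:,:,::-1] for n in ("scene","side")]
a=cv2.resize(fs[0][160:260,270:370],None,fx=4,fy=4,interpolation=cv2.INTER_CUBIC);b=cv2.resize(fs[1][170:270,270:370],None,fx=4,fy=4,interpolation=cv2.INTER_CUBIC)
cv2.imwrite("pics/p1.png",np.hstack([a,b]))
E
```

```text
(no output)
```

View pics/p1.png

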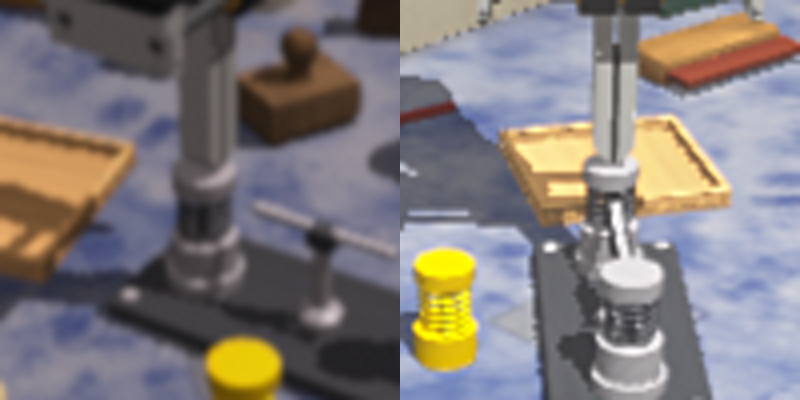

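The closed fingers stand just above the left cap and are centred on it in both views (crop (205,175) and (612,165)). I'll press in small steps.

>>> apply_moves:
  targets:
    - [0,0,0,-2,0,0,0]
    - [0,0,0,-2,0,0,0]
    - [0,0,0,-2,0,0,0]
    - [0,0,0,-1,0,0,0]
    - [0,0,0,-1,0,0,0]
    - [0,0,0,0,0,0,0]
    - [0,0,0,0,0,0,0]

```text
time: 2.8
position: [0.5394, 0.2018, 0.0899]
tool_rot: [0.0, 0.707, 0.708, 0.0]
contact_force: [0.1, -0.1, 1.5]
finger_gap: 0.004
finger_force: 1.1
```

>>> apply_moves:
  targets:
    - [0,0,0,-1,0,0,0]
    - [0,0,0,-1,0,0,0]
    - [0,0,0,-1,0,0,0]
    - [0,0,0,-1,0,0,0]
    - [0,0,0,0,0,0,0]
    - [0,0,0,0,0,0,0]

```text
time: 3.4
position: [0.5393, 0.2018, 0.0858]
tool_rot: [0.0, 0.707, 0.708, 0.0]
contact_force: [0.9, -0.1, 4.3]
finger_gap: 0.006
finger_force: 2.3
```

>>> apply_moves:
  targets:
    - [0,0,0,-1,0,0,0]
    - [0,0,0,-1,0,0,0]
    - [0,0,0,-1,0,0,0]
    - [0,0,0,-1,0,0,0]
    - [0,0,0,-1,0,0,0]
    - [0,0,0,0,0,0,0]
    - [0,0,0,0,0,0,0]

```text
time: 4.1
position: [0.5394, 0.2018, 0.0814]
tool_rot: [0.0, 0.707, 0.708, 0.001]
contact_force: [0.0, -0.9, 7.8]
finger_gap: 0.006
finger_force: 3.6
```

>>> apply_moves:
  targets:
    - [0,0,0,-1,0,0,0]
    - [0,0,0,-1,0,0,0]
    - [0,0,0,-1,0,0,0]
    - [0,0,0,0,0,0,0]
    - [0,0,0,0,0,0,0]

```text
time: 4.6
position: [0.5394, 0.2018, 0.0789]
tool_rot: [0.0, 0.707, 0.708, 0.001]
contact_force: [-1.4, -0.5, 8.6]
finger_gap: 0.004
finger_force: 4.3
```

```bash
python3 - <<'E'
from rig import robot
import cv2,numpy as np
f=robot.grab_frame("side")["image"]
for i in range(5): robot.grab_frame("wrist"); s=robot.get_state(); print(s["contact_force"].__getitem__(2),s["position"][2])
E
```

```text
8.504697368870612 0.0788922371793422
9.010305630881023 0.07888433023299737
9.292912563219367 0.07888214704907896
9.585750080143564 0.07888801868907608
8.344545300110662 0.07892251689427882
```

>>> apply_moves:
  targets:
    - [0,0,0,-1,0,0,0]
    - [0,0,0,-1,0,0,0]
    - [0,0,0,0,0,0,0]
    - [0,0,0,0,0,0,0]
    - [0,0,0,0,0,0,0]

```text
time: 5.4
position: [0.5395, 0.2018, 0.0772]
tool_rot: [0.001, 0.707, 0.708, 0.001]
contact_force: [-1.2, -0.9, 9.4]
finger_gap: 0.002
finger_force: 4.9
```

```bash
python3 - <<'E'
from rig import robot
import numpy as np
L=[]
for i in range(10): robot.grab_frame("wrist"); s=robot.get_state(); L.append((s["contact_force"][2],s["position"][2]))
L=np.array(L);print(L.mean(0),L[:,0].std())
E
```

```text
[9.73577368 0.07717011] 0.5160441349953007
```

>>> apply_moves:
  targets:
    - [0,0,0,-0.5,0,0,0]
    - [0,0,0,0,0,0,0]
    - [0,0,0,0,0,0,0]
    - [0,0,0,0,0,0,0]
    - [0,0,0,0,0,0,0]
    - [0,0,0,0,0,0,0]
    - [0,0,0,0,0,0,0]
    - [0,0,0,0,0,0,0]
    - [0,0,0,0,0,0,0]
    - [0,0,0,0,0,0,0]
    - [0,0,0,0,0,0,0]
    - [0,0,0,0,0,0,0]
    - [0,0,0,0,0,0,0]

```text
time: 7.2
position: [0.5394, 0.2018, 0.0767]
tool_rot: [0.0, 0.707, 0.708, 0.001]
contact_force: [-2.3, -1.2, 10.3]
finger_gap: 0.003
finger_force: 5.0
```

```bash
python3 - <<'E'
from rig import robot
import cv2,numpy as np
fs=[robot.grab_frame(n)["image"][:,:,::-1] for n in ("scene","side")]
a=cv2.resize(fs[0][160:260,290:390],None,fx=4,fy=4,interpolation=cv2.INTER_CUBIC);b=cv2.resize(fs[1][170:270,270:370],None,fx=4,fy=4,interpolation=cv2.INTER_CUBIC)
cv2.imwrite("pics/p2.png",np.hstack([a,b]));print(robot.get_state()["contact_force"],robot.get_state()["position"])
E
```

```text
[-0.7617318  -1.90839929 10.71574849] [0.53941763 0.20179493 0.07673735]
```

View pics/p2.png

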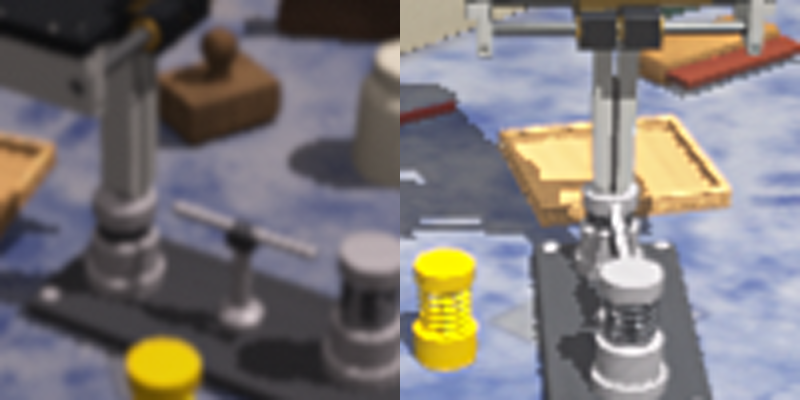

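The left cap is pressed well below the bar at 10 N (cap top about 65.7 mm), so the left spring is the weak one. Next I test the right one.

>>> apply_moves:
  targets:
    - [0,0,0,5,0,0,0]
    - [0,0,0,10,0,0,0]
    - [0,0,0,15,0,0,0]
    - [0,0,0,15,0,0,0]
    - [0,0,-35,0,0,0,0]
    - [0,0,-35,0,0,0,0]
    - [0,0,-35,0,0,0,0]
    - [0,0,-33.5,0,0,0,0]
    - [0,0,0,-15,0,0,0]
    - [0,0,0,-9,0,0,0]
    - [0,0,0,0,0,0,0]
    - [0,0,0,0,0,0,0]
    - [0,0,0,0,0,0,0]

```text
time: 8.6
position: [0.5391, 0.0643, 0.0962]
tool_rot: [0.0, 0.706, 0.708, 0.0]
contact_force: [0.0, 0.2, 0.1]
finger_gap: 0.007
finger_force: 0.0
```

>>> apply_moves:
  targets:
    - [0,0,-1,-2,0,0,0]
    - [0,0,0,-2,0,0,0]
    - [0,0,0,-1,0,0,0]
    - [0,0,0,-1,0,0,0]
    - [0,0,0,-1,0,0,0]
    - [0,0,0,0,0,0,0]
    - [0,0,0,0,0,0,0]
    - [0,0,0,0,0,0,0]

```text
time: 9.4
position: [0.5394, 0.0625, 0.0897]
tool_rot: [0.0, 0.707, 0.708, 0.001]
contact_force: [-0.3, 0.7, 5.4]
finger_gap: 0.001
finger_force: 2.6
```

```bash
cat > f.py <<'E'
from rig import robot
import numpy as np
L=[]
for i in range(6): robot.grab_frame("wrist"); s=robot.get_state(); L.append((s["contact_force"][2],s["position"][2]))
L=np.array(L);print(L.mean(0),L[:,0].std())
E
python3 f.py
```

```text
[5.13067785 0.08974145] 0.33405661024184297
```

>>> apply_moves:
  targets:
    - [0,0,0,-1,0,0,0]
    - [0,0,0,-1,0,0,0]
    - [0,0,0,-1,0,0,0]
    - [0,0,0,0,0,0,0]
    - [0,0,0,0,0,0,0]

```text
time: 10.2
position: [0.5396, 0.0625, 0.0876]
tool_rot: [0.001, 0.707, 0.708, 0.001]
contact_force: [-0.9, 0.7, 7.0]
finger_gap: 0.007
finger_force: 4.0
```

```bash
python3 f.py
```

```text
[7.87277108 0.08757088] 0.4265102458816187
```

>>> apply_moves:
  targets:
    - [0,0,0,-1,0,0,0]
    - [0,0,0,-1.3,0,0,0]
    - [0,0,0,0,0,0,0]
    - [0,0,0,0,0,0,0]
    - [0,0,0,0,0,0,0]

```text
time: 11.0
position: [0.5397, 0.0625, 0.0859]
tool_rot: [0.001, 0.707, 0.708, 0.001]
contact_force: [-2.2, 0.5, 9.8]
finger_gap: 0.004
finger_force: 5.2
```

```bash
python3 f.py
```

```text
[10.46086377  0.08591333] 0.52128304693725
```

Right spring: about 10.4 N at 7 mm of sink, above the bar, so it is sound. I'll hold for about 1.2 s, then lift and go back to the left spring with the fingers open.

>>> apply_moves:
  targets:
    - [0,0,0,0,0,0,0]
    - [0,0,0,0,0,0,0]
    - [0,0,0,0,0,0,0]
    - [0,0,0,0,0,0,0]
    - [0,0,0,0,0,0,0]
    - [0,0,0,0,0,0,0]
    - [0,0,0,0,0,0,0]
    - [0,0,0,0,0,0,0]
    - [0,0,0,0,0,0,0]
    - [0,0,0,0,0,0,0]
    - [0,0,0,0,0,0,0]
    - [0,0,0,0,0,0,0]

```text
time: 12.5
position: [0.5397, 0.0625, 0.0859]
tool_rot: [0.001, 0.707, 0.708, 0.001]
contact_force: [-3.0, 1.2, 10.3]
finger_gap: 0.009
finger_force: 5.2
```

>>> apply_moves:
  targets:
    - [0,0,0,5,0,0,0]
    - [0,0,0,10,0,0,0]
    - [0,0,0,20,0,0,0]
    - [0,0,0,20,0,0,0]
    - [60,0,35,0,0,0,0]
    - [60,0,35,0,0,0,0]
    - [60,0,35,0,0,0,0]
    - [60,0,35,0,0,0,0]
    - [60,0,0,0,0,0,0]
    - [60,0,0,0,0,0,0]
    - [60,0,0,0,0,0,0]
    - [60,0,0,0,0,0,0]

```text
time: 13.7
position: [0.5391, 0.2009, 0.1385]
tool_rot: [0.0, 0.707, 0.707, -0.0]
contact_force: [-0.4, -0.4, -0.1]
finger_gap: 0.628
finger_force: 0.0
```

```bash
python3 - <<'E'
from rig import robot
import cv2,numpy as np
fs=[robot.grab_frame(n)["image"][:,:,::-1] for n in ("scene","side")]
a=cv2.resize(fs[0][165:265,310:410],None,fx=4,fy=4,interpolation=cv2.INTER_CUBIC);b=cv2.resize(fs[1][190:290,270:370],None,fx=4,fy=4,interpolation=cv2.INTER_CUBIC)
cv2.imwrite("pics/p3.png",np.hstack([a,b]))
E
```

```text
(no output)
```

View pics/p3.png

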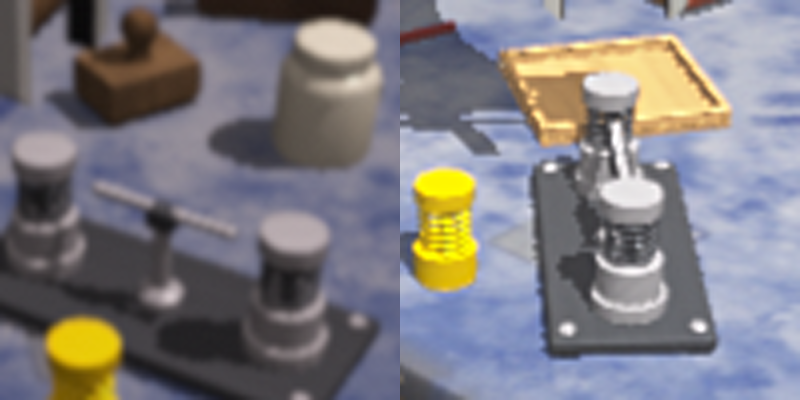

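Both springs stand unchanged: left cap at (45,148) and (610,85), right cap at (293,232) and (630,193). Next I lower the fingers around the left cap and grip it.

>>> apply_moves:
  targets:
    - [60,-0.5,1.2,-15,0,0,0]
    - [60,0,0,-15,0,0,0]
    - [60,0,0,-15,0,0,0]
    - [60,0,0,-15,0,0,0]
    - [60,0,0,-10,0,0,0]
    - [60,0,0,0,0,0,0]
    - [60,0,0,0,0,0,0]
    - [44,0,0,0,0,0,0]
    - [40,0,0,0,0,0,0]
    - [38,0,0,0,0,0,0]
    - [36,0,0,0,0,0,0]
    - [30,0,0,0,0,0,0]
    - [30,0,0,0,0,0,0]
    - [30,0,0,0,0,0,0]
    - [30,0,0,0,0,0,0]
    - [30,0,0,0,0,0,0]

```text
time: 15.4
position: [0.5386, 0.2035, 0.0688]
tool_rot: [0.0, 0.707, 0.708, 0.0]
contact_force: [-1.1, 0.6, -0.3]
finger_gap: 0.351
finger_force: 30.0
```

>>> apply_moves:
  targets:
    - [30,0,0,4,0,0,0]
    - [30,0,0,8,0,0,0]
    - [30,0,0,14,0,0,0]
    - [30,0,0,14,0,0,0]
    - [30,1.5,10,0,0,0,0]
    - [30,1.5,20,0,0,0,0]
    - [30,2,25,0,0,0,0]
    - [30,2,25,0,0,0,0]
    - [30,2,25,0,0,0,0]
    - [30,2,25,0,0,0,0]
    - [30,1,15,0,0,0,0]
    - [30,0,9,0,0,0,0]
    - [30,0,0,-10,0,0,0]
    - [30,0,0,-10,0,0,0]
    - [30,0,0,-10,0,0,0]
    - [30,0,0,-10,0,0,0]
    - [30,0,0,-6,0,0,0]
    - [30,0,0,0,0,0,0]
    - [30,0,0,0,0,0,0]

```text
time: 17.3
position: [0.5506, 0.3573, 0.0627]
tool_rot: [0.0, 0.707, 0.707, 0.0]
contact_force: [0.6, 0.2, -1.6]
finger_gap: 0.349
finger_force: 30.0
```

```bash
python3 - <<'E'
from rig import robot
import cv2,numpy as np
fs=[robot.grab_frame(n)["image"][:,:,::-1] for n in ("scene","side")]
a=cv2.resize(fs[0][160:260,220:320],None,fx=4,fy=4,interpolation=cv2.INTER_CUBIC);b=cv2.resize(fs[1][160:260,270:370],None,fx=4,fy=4,interpolation=cv2.INTER_CUBIC)
cv2.imwrite("pics/p4.png",np.hstack([a,b]));s=robot.get_state();print(s["position"],s["contact_force"],s["finger_gap"])
E
```

```text
[0.55096819 0.35759802 0.06346528] [ 0.77269396  0.30215952 -1.18139281] 0.35427982593149987
```

View pics/p4.png

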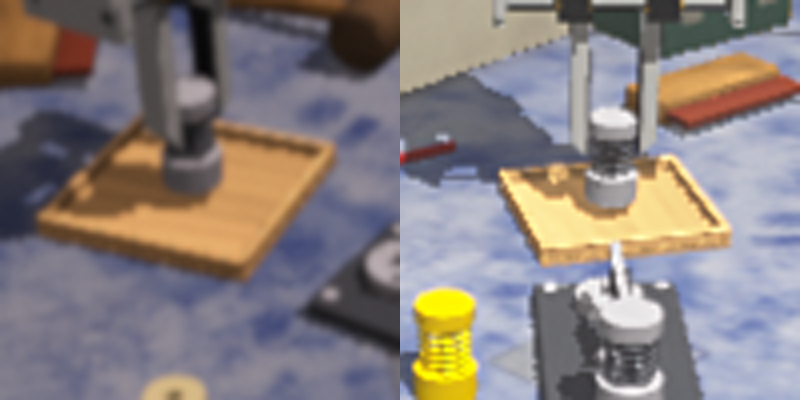

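The spring hangs upright in the grip over the middle of the tray (about (192,180) and (610,195)). I'll lower it gently.

>>> apply_moves:
  targets:
    - [30,0,0,-3,0,0,0]
    - [30,0,0,-3,0,0,0]
    - [30,0,0,-2,0,0,0]
    - [30,0,0,-1,0,0,0]
    - [30,0,0,-1,0,0,0]
    - [30,0,0,0,0,0,0]
    - [30,0,0,0,0,0,0]
    - [30,0,0,0,0,0,0]

```text
time: 18.2
position: [0.5506, 0.3575, 0.0528]
tool_rot: [0.0, 0.707, 0.708, 0.0]
contact_force: [0.6, -0.0, -2.3]
finger_gap: 0.357
finger_force: 30.0
```

>>> apply_moves:
  targets:
    - [30,0,0,-0.5,0,0,0]
    - [30,0,0,-0.5,0,0,0]
    - [30,0,0,-0.5,0,0,0]
    - [30,0,0,0,0,0,0]
    - [30,0,0,0,0,0,0]

```text
time: 18.7
position: [0.5506, 0.3575, 0.0516]
tool_rot: [0.0, 0.707, 0.708, 0.0]
contact_force: [-0.4, -0.8, -0.0]
finger_gap: 0.353
finger_force: 30.0
```

```bash
python3 f.py
```

```text
[0.68131021 0.05142478] 0.6298575498014533
```

The load has gone from about −1.8 N to about 0.7 N, so the spring is resting on the floor. I'll release, straight up afterwards.

>>> apply_moves:
  targets:
    - [36,0,0,0,0,0,0]
    - [40,0,0,0,0,0,0]
    - [48,0,0,0,0,0,0]
    - [60,0,0,0,0,0,0]
    - [60,0,0,0,0,0,0]
    - [60,0,0,5,0,0,0]
    - [60,0,0,15,0,0,0]
    - [60,0,0,30,0,0,0]
    - [60,0,0,40,0,0,0]
    - [60,0,0,40,0,0,0]
    - [60,0,0,0,0,0,0]
    - [60,0,0,0,0,0,0]

```text
time: 20.2
position: [0.5514, 0.3579, 0.1844]
tool_rot: [0.001, 0.707, 0.708, 0.003]
contact_force: [0.5, 0.5, -0.9]
finger_gap: 0.639
finger_force: 0.0
```

```bash
python3 - <<'E'
from rig import robot
import cv2,numpy as np
fs=[robot.grab_frame(n)["image"][:,:,::-1] for n in ("scene","side")]
a=cv2.resize(fs[0][150:300,220:420],None,fx=2,fy=2,interpolation=cv2.INTER_CUBIC);b=cv2.resize(fs[1][150:300,220:420],None,fx=2,fy=2,interpolation=cv2.INTER_CUBIC)
cv2.imwrite("pics/p5.png",np.hstack([a,b]))
E
```

```text
(no output)
```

View pics/p5.png

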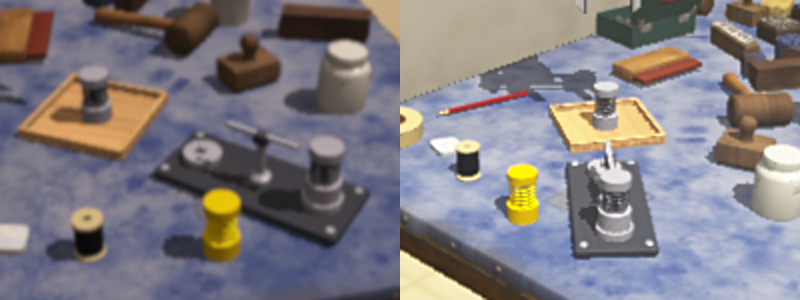

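The weak spring stands upright in the middle of the tray ((95,95) and (605,107)). The sound one is still on its right seat, and nothing else has moved.

```bash
python3 -c "
from rig import robot
print(robot.sign_off())"
```

```text
the job is handed in; nothing more can be done
None
```

The left spring was the weak one: at 10 N its cap sank about 16 mm, below the bar, while the right spring's sank about 7 mm. It now stands upright in the middle of the tray, the sound spring is still on its right seat, and the job is handed in.

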